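# Fetch the snuffing cap from the shuttered rack and store a stick holder in its place

### The job

One bay of the rosewood rack holds the copper snuffing cap: slide the rack's shutter by its brass grip to the end stop that leaves that bay fully open, then stand the cap upright near the middle of the round stone pad. Next stand the porcelain stick holder from outside the rack upright in the emptied bay, and last slide the shutter right over it to the opposite end stop. Set things down gently, and leave the holder that is already in the rack, the bowl, the striker and the stupa where they are.

Things in the scene. Friction and masses are not known exactly. Their poses are not given: they have to be found in the camera images.
- rack: Fixed rosewood rack, 190 (x) x 336 (y) mm, 120 mm high. Origin: centre of its underside, on the table; z up, y along its long side. Two bays side by side along y. Posts along its long sides carry two 16 mm wide rails along y at x = -80 and +80 mm, 100 to 110 mm above the table, on which the shutter slides. An end-stop strip 10 mm wide, top at 120 mm, crosses each end (y = -163, +163 mm)
- bay_left (a point): Centre of the floor of the bay on the rack's +y side (79 mm along y from the rack's origin, 12 mm above the table); axes as the rack's. Each bay is 150 (x) x 148 (y) mm inside, open-topped, fenced by walls 20 mm high above its floor (tops 32 mm above the table)
- bay_right (a point): Centre of the floor of the bay on the rack's -y side (-79 mm along y, 12 mm above the table); axes as the rack's
- shutter (a joint): Travel in m along the rack's +y of the shutter, a rosewood board 172 (x) x 158 (y) x 8 mm, top 118 mm above the table. 0: against the -y end stop, covers the right bay, left one open; 0.158: against the +y stop, covers the left bay, right one open. Starts near the middle, half over both. About 2.5 N of friction plus light damping, no spring: stays where left
- grip (a point): Middle of the top edge of the brass grip fin on the centre of the shutter, 156 mm above the table: an upright block 70 mm along the rack's x, 16 mm thick along the rack's y, rising 38 mm above the board; axes as the rack's
- cap: Hammered copper snuffing cap, loose, standing in one of the two bays, 79 mm tall, about 0.2 to 0.45 kg. Origin: centre of its underside, z up. Round: bell 64 mm across at the foot, closing in up to 41 mm height; thin neck; a cylindrical knob 26 mm across from 55 to 77 mm height, by which it is lifted
- holder: Ivory-white porcelain stick holder, loose, standing on the table outside the rack, 78 mm tall, about 0.2 to 0.4 kg. Origin: centre of its underside, z up. Round: foot 62 mm across and 8 mm high, narrowing to a straight stem 36 mm across from 22 to 75 mm height; a dark stick hole (surface mark) in the top
- kept_holder: A second porcelain stick holder of the same shape, standing in the other bay of the rack; it stays there. Origin: centre of its underside
- pad: The round grey stone pad fixed on the table: 110 mm across, 12 mm thick. Origin: centre of its underside, on the table; its flat top is 12 mm higher
- bowl: Brass singing bowl, 124 mm across the rim, 62 mm high, bystander. Origin: centre of its underside
- stupa: Sandstone stupa model, 90 mm square foot, 121 mm tall, bystander. Origin: centre of its underside
- striker: Maple striker, about 173 mm long and 25 mm thick, lying beyond the rack, bystander. Origin: under its middle; x along it
Things that resemble listed ones, but are neither listed nor needed, are in the scene too. Leave any blue look-alike of the pad alone. What is shaped like the holder but pink is not meant.

How it is judged (in metres and radians):
On the way, in this order (a step that is already met when the one before it is completed fails the run):
1. the shutter stands at the end stop that leaves the cap's bay open, within 4 mm, with the cap still standing in the bay (x of cap in the frame of rack between -0.05 and 0.05 m and y of cap in the frame of rack between -0.13 and 0.13 m and z of cap in the frame of rack below 0.018 m and angle between cap's own z axis and vertical below 0.12 rad and ((y of cap in the frame of rack above 0.03 m and value of joint shutter below 0.004 m) or (y of cap in the frame of rack below -0.03 m and value of joint shutter above 0.154 m))), for 0.2 s.
2. the cap stands upright and released on the stone pad, its centre within 23 mm of the pad's (horizontal distance between cap and pad below 0.023 m and z of cap in the frame of pad between 0.007 and 0.017 m and angle between cap's own z axis and vertical below 0.12 rad and contact force between the fingers and cap below 0.1 N and linear speed of cap below 0.02 m/s), for 0.2 s.
3. the holder stands upright and released in the emptied bay, while the shutter is still at its first end stop (all of step 2 and x of holder in the frame of rack between -0.05 and 0.05 m and y of holder in the frame of rack between -0.13 and 0.13 m and z of holder in the frame of rack below 0.018 m and angle between holder's own z axis and vertical below 0.12 rad and contact force between the fingers and holder below 0.1 N and linear speed of holder below 0.02 m/s and ((y of holder in the frame of rack above 0.03 m and value of joint shutter below 0.004 m) or (y of holder in the frame of rack below -0.03 m and value of joint shutter above 0.154 m))), for 0.2 s.
At the end, for the whole second after the job is handed in: Cap upright (within 7 deg) at rest on the pad, centres within 23 mm; the outside holder upright at rest on the floor of the bay the cap came from; shutter at rest over it within 4 mm of its end stop; the other holder upright in its own bay; nothing held (all of step 2 and x of holder in the frame of rack between -0.05 and 0.05 m and y of holder in the frame of rack between -0.13 and 0.13 m and z of each of holder, kept_holder in the frame of rack below 0.018 m and angle between each of holder, kept_holder's own z axis and vertical below 0.12 rad and contact force between the fingers and holder below 0.1 N and linear speed of holder below 0.02 m/s and ((y of holder in the frame of rack above 0.03 m and value of joint shutter above 0.154 m) or (y of holder in the frame of rack below -0.03 m and value of joint shutter below 0.004 m)) and x of kept_holder in the frame of rack between -0.05 and 0.05 m and y of kept_holder in the frame of rack between -0.13 and 0.13 m and velocity of joint shutter between -0.01 and 0.01 m/s); the robot touches nothing.
It fails at once if the holder already in the rack is shifted more than 15 mm or tipped (distance of kept_holder from where it was at the start of the episode above 0.015 m or angle between kept_holder's own z axis and vertical above 0.3 rad).
It fails at once if bowl, stupa or striker is shifted more than 20 mm (distance of any of bowl, stupa, striker from where it was at the start of the episode above 0.02 m).
It fails at once if the cap or the holder is tipped over (angle between any of cap, holder's own z axis and vertical above 0.7 rad).
It fails at once if the holder is dropped into the rack or the cap onto the pad (over 60 N) (contact force between holder and rack above 60 N or contact force between cap and pad above 60 N).
It also fails if it takes over 69 s, if anything falls off the work surface, if the arm or the gripper's body presses on something with over 40 N, if the wrist force passes 120 N, or if a joint passes its speed limit or range.

### The arm

A 6-joint arm with a two-finger parallel gripper is mounted at the origin on the work surface. World frame = base frame: x ahead of the robot, y to its left, z up, the work surface at z = 0. Lengths are in mm, angles in rad, forces in N, time in s.
With the tool pointing down it reaches from about 300 to 775 mm from the base axis. Payload 14.6 kg.
Tool frame: the origin (TCP) lies on the centre line of the jaws, within the pads' length; the fingertips stand ahead of it and the grasp point (between the pads) is the TCP (manip.tip_reach is the z of the fingertips in the tool frame, in mm); z points along the fingers, y is the direction in which the jaws open and shut (so a half turn about z gives the same grasp; the last joint's range is limited). The gripper opens to 94 mm and grips with 3 to 60 N. Pads are 16 mm wide; open, the fingers measure 119 mm over their backs; the gripper's body (75 mm by 177 mm) begins 78 mm behind the grasp point.
Start: joints at [-1.188, 0.3, 1.521, -0, 1.321, -0.067], TCP at [239.124, -495.287, 224.446] pointing down, gripper open.
Joint ranges: [-3.03, 3.03], [-0.79, 2.21], [0.23, 2.52], [-1.04, 4.18], [0, 3.07], [-2.55, 2.55]. Speed limits (rad/s): [2.22, 2.22, 2.57, 3.14, 3.14, 3.14].

### API

Orientations are given as [roll, pitch, yaw] about the fixed x, y, z axes, in that order (R = Rz(yaw) Ry(pitch) Rx(roll)).
In Python, from cell import manip, camera, search_frame, masks_of, tip_of gives the robot as it stands.
- The arm moves only by the tool send_rows, never from a script. Its argument "plan" is a list of rows, each an object with "travel": the shift along the tool's x, y, z in mm, a list of three; "delta_rot": the turn, a rotation vector about the tool's x, y, z in degrees, a list of three; "fingers": the gripper's target within -1 to 1 (shut at 1, half-way at 0, fully open at -1). In form: [{"travel": [dx, dy, dz], "delta_rot": [wx, wy, wz], "fingers": fingers}, ...]. A call has 1 to 20 rows; each row shifts and turns the commanded pose from where the row before left it, along the tool's axes as they then stand; what a row does not reach is not made up. A row lasts 1/8 s, in which the tool goes at most 62.5 mm and 10.7 degrees, less where a joint would pass 70% of its speed; a pose out of reach is approached as far as the arm can. A call is refused whole if a number of a shift passes 62.5 or a number of a turn 10.7, either way. A call with a gripper value outside its range is refused whole. The fingers move at their own pace and stop on an object; "grip_force" is the grip in N (left out, the last holds). Time passes only in rows, so rows that do not move let the fingers close. It gives the time, the measured TCP pose, the force and the opening at its end, in the units of the state.
- manip.read_state(): the state, without advancing time (a new reading comes with each control period).
- camera(name): name is "side" or "top"; returns a dict with "color" (480x640x3 uint8, red, green, blue), "z_map" (480x640 float32, mm along the optical axis (not along the pixel's ray), 0 where there is no reading), "fov_y" (degrees; the focal length in pixels is half the picture's height over the tangent of half this angle, whatever the lens; pixels are square), "cx", "cy" (the principal point, pixels), "world_from_camera" (4x4, takes a point from camera to world coordinates). Camera axes: x right, y up, looking along -z (the intrinsics and any distortion apply to the point x, -y, -z); pixel columns grow to the right and rows downward; lengths in mm; the calibration is good to about 2 mm. A picture is of the moment at which its call begins.
- manip.sign_off(): hands the job in, once; it reports no verdict.
Trained networks look in the newest picture that a camera, given by its name, has taken for a name from the list of things; names that differ only in an ending like _2 or _b are one class to them, and where a whole thing is asked for, a point or a joint stands for the part that bears it (a point fixed in the world has none). Each returns a list of dicts, best first, with "confidence" (0 to 1); they miss things now and then, are a little off and sometimes report something else, mostly with a low value. They report only what shows in the picture. A call takes as long as a camera call. They do not tell look-alikes from the thing itself.
- search_frame(name, camera): "at" ([x, y, z] in mm, in the coordinates of the camera as it stood for that picture, good to about 4 mm: the middle of the surface that is visible of it).
- masks_of(name, camera): "region" (480x640 bool, what is visible of it).
- tip_of(name, camera): "at" ([x, y, z] in mm, in the coordinates of the camera as it stood for that picture, good to about 4 mm: a listed point, or the origin of a listed thing).
The state is a dict: "clock": time; "joints": joint angles; "qd": joint speeds; "effort": joint torques, N m; "eef_pos": TCP position; "eef_rot": TCP orientation; "wrist_force": force on the tool from outside, world axes, zero at the start; "moment": the same for the moment, N m; "finger_gap": finger opening in mm.
Only numpy, scipy, OpenCV 4.12 (cv2) and the standard library are available. Lean on these libraries where they do the work, as an engineer would, in place of code of your own. Each camera call takes 0.05 s, during which the arm holds its last target. There are 200 camera calls.

## Working session

There is one attempt and no reset: what is moved stays moved. The work goes in short steps, Python scripts to look and compute and a tool call to move; the robot and the scene stay as the last step left them, time stands still between calls to the robot, and variables do not carry over. Pictures are saved under pics/ and viewed, about 8 in all and at most 12, crops included, and the job is handed in when it is done.

Besides the shell and the picture viewer there is one more tool, called after ">>>" in YAML: its name, and indented under it one key for each argument. send_rows: Moves the arm, as the interface text tells. Its arguments: {"type":"object","properties":{"plan":{"type":"array"},"grip_force":{"type":"number"}},"required":["plan"]}

```bash
mkdir -p pics; cat > h.py <<'E'
import numpy as np, cv2
from cell import manip, camera, search_frame, masks_of, tip_of
def w(c,p): return (c["world_from_camera"]@np.append(p,1))[:3]
def cloud(c):
    f=240/np.tan(np.radians(c["fov_y"]/2)); z=c["z_map"]
    v,u=np.mgrid[:480,:640]
    P=np.stack([(u-c["cx"])/f*z,-(v-c["cy"])/f*z,-z],-1)
    M=c["world_from_camera"]; return P@M[:3,:3].T+M[:3,3]
def px(c,p):
    f=240/np.tan(np.radians(c["fov_y"]/2)); q=(np.linalg.inv(c["world_from_camera"])@np.append(p,1))[:3]
    return round(c["cx"]+f*q[0]/-q[2]),round(c["cy"]-f*q[1]/-q[2])
E
python3 - <<'E'
from h import *
print(manip.tip_reach)
ims=[]
for n in("side","top"):
    c=camera(n); ims.append(c["color"]); cv2.imwrite(f"pics/{n}0.png",c["color"][:,:,::-1])
    print(n,{k:c[k] for k in c if k not in("color","z_map")})
    for t in "rack bay_left bay_right shutter grip cap holder kept_holder pad bowl stupa striker".split():
        print(t,[(round(d["confidence"],2),w(c,d["at"]).round().tolist(),px(c,w(c,d["at"]))) for d in tip_of(t,n)[:4]])
E
```

```text
19.0
side {'fov_y': 48.927004863859416, 'cx': 326.8499123470941, 'cy': 243.32982965898285, 'world_from_camera': array([[-7.47868328e-01,  4.71865361e-01, -4.66943299e-01,
         1.72078489e+01],
       [-6.63801180e-01, -5.23278697e-01,  5.34366352e-01,
         6.42425342e+02],
       [ 7.80748997e-03,  7.09593183e-01,  7.04568348e-01,
         9.06057064e+02],
       [ 0.00000000e+00,  0.00000000e+00,  0.00000000e+00,
         1.00000000e+00]])}
rack [(0.89, [535.0, 28.0, -4.0], (333, 278))]
bay_left [(0.72, [511.0, 107.0, 12.0], (317, 299))]
bay_right []Traceback (most recent call last):
  File "<stdin>", line 8, in <module>
ValueError: it knows: bay_left, bay_right, bowl, cap, grip, holder, kept_holder, pad, rack, striker, stupa
```

View pics/side0.png

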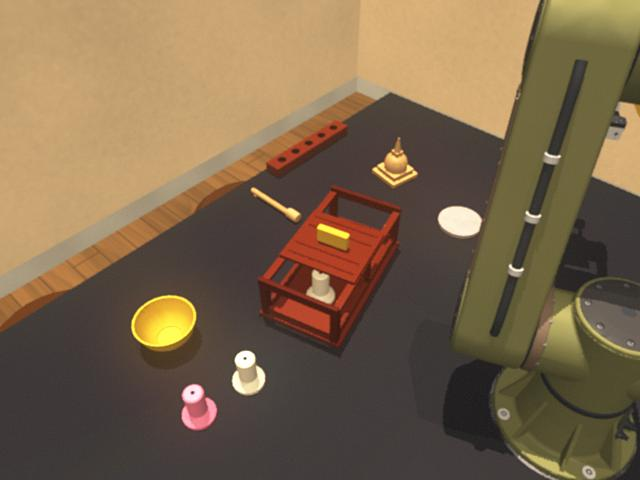

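The side picture shows the white holder at (247,372), the pink look-alike at (198,407), and a porcelain holder in the rack's near bay at (320,287). There is a light disc at (460,222), the bowl at (165,325), the striker at (277,204) and the stupa at (395,167).

```bash
python3 - <<'E'
from h import *
for n in("side","top"):
    c=camera(n); cv2.imwrite(f"pics/{n}0.png",c["color"][:,:,::-1])
    for t in "rack bay_left bay_right grip cap holder pad bowl stupa striker".split():
        print(n,t,[(round(d["confidence"],2),w(c,d["at"]).round().tolist(),px(c,w(c,d["at"]))) for d in tip_of(t,n)[:4]])
E
```

```text
side rack []
side bay_left [(0.97, [514.0, 106.0, 14.0], (317, 297))]
side bay_right []
side grip [(0.92, [537.0, 36.0, 157.0], (331, 228))]
side cap []
side holder [(0.77, [478.0, 334.0, -0.0], (251, 380)), (0.66, [495.0, 443.0, 4.0], (200, 413))]
side pad [(0.93, [420.0, -322.0, 1.0], (458, 223))]
side bowl [(0.7, [677.0, 380.0, -1.0], (169, 338))]
side stupa [(0.64, [664.0, -375.0, 4.0], (393, 173))]
side striker [(0.83, [809.0, -56.0, 5.0], (275, 205))]
top rack [(0.65, [529.0, 26.0, -5.0], (333, 238))]
top bay_left [(0.6, [509.0, 105.0, 12.0], (298, 246))]
top bay_right [(0.75, [550.0, -50.0, 11.0], (365, 229))]
top grip [(0.77, [533.0, 33.0, 157.0], (330, 229)), (0.51, [509.0, 105.0, 16.0], (299, 246))]
top cap [(0.78, [563.0, -44.0, 11.0], (363, 223))]
top holder [(0.55, [496.0, 442.0, 0.0], (154, 253))]
top pad [(0.92, [413.0, -323.0, 1.0], (484, 288)), (0.87, [241.0, -330.0, 3.0], (489, 364))]
top bowl [(0.62, [674.0, 378.0, -0.0], (183, 178))]
top stupa [(0.71, [659.0, -378.0, 2.0], (504, 183))]
top striker [(0.71, [811.0, -60.0, -0.0], (368, 121))]
```

View pics/top0.png

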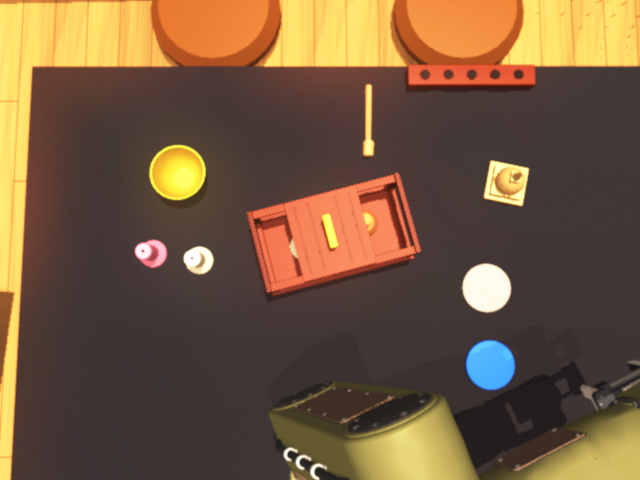

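The top picture shows the grey-white pad at (487,288), the blue look-alike pad at (490,365) and the copper cap in the right bay at (368,223), partly covered. The kept holder is in the left bay at (295,246). Holder candidates are white (200,260) and pink (152,253), and I choose white. Pad candidates are grey (487,288) and blue (490,365), and I choose grey. Next are a refined measurement and one close crop.

```bash
cat >> h.py <<'E'
def circ(P,sel):
    q=P[sel][:,:2].astype(np.float32); (x,y),r=cv2.minEnclosingCircle(q); return len(q),round(x,1),round(y,1),round(r,1)
E
python3 - <<'E'
from h import *
for n in("side","top"):
    c=camera(n);P=cloud(c);Z=P[...,2]
    near=lambda x,y,r:np.hypot(P[...,0]-x,P[...,1]-y)<r
    s=near(533,28,230)&(Z>96)&(Z<128); r=cv2.minAreaRect(P[s][:,:2].astype(np.float32)); print(n,"rack",s.sum(),r)
    s=near(535,34,60)&(Z>145)&(Z<165); print("grip",s.sum(),P[s].mean(0).round(1),cv2.minAreaRect(P[s][:,:2].astype(np.float32)))
    s=near(416,-322,70)&(Z>6)&(Z<20); print("pad",circ(P,s),np.median(Z[s]))
    s=near(478,334,45)&(Z>60)&(Z<90); print("holder top",circ(P,s&(Z>72)),P[s].mean(0),np.percentile(Z[s],95))
    s=near(478,334,45)&(Z>3)&(Z<13); print("holder foot",circ(P,s))
    s=near(560,-44,60)&(Z>55)&(Z<96); print("cap knob",s.sum(), circ(P,s) if s.sum() else 0,np.percentile(Z[s],95) if s.sum() else 0)
    if n=="top":
        I=c["color"][:,:,::-1]
        A=[cv2.resize(I[y-40:y+40,x-53:x+53],(400,300),interpolation=cv2.INTER_CUBIC) for x,y in((180,255),(340,232),(487,325),(368,223))]
        cv2.imwrite("pics/crop.png",np.vstack([np.hstack(A[:2]),np.hstack(A[2:])]))
E
```

```text
side rack 6579 ((532.935791015625, 28.927642822265625), (178.3948974609375, 342.1083679199219), 14.579853057861328)
grip 272 [528.5  39.9 153.1] ((530.5582885742188, 37.726463317871094), (69.92481231689453, 20.416545867919922), 14.503814697265625)
pad (1017, 417.2, -322.6, 58.0) 11.11512091031625
holder top (271, 479.5, 337.5, 18.9) [476.49410031 340.53554903  74.72949893] 79.71850309293265
holder foot (244, 473.3, 330.4, 43.4)
cap knob 0 0 0
top rack 7903 ((531.9828491210938, 26.05633544921875), (177.2838592529297, 336.1939697265625), 14.739429473876953)
grip 266 [528.7  33.7 154.9] ((528.93310546875, 33.659725189208984), (69.44483184814453, 16.011150360107422), 14.681793212890625)
pad (1783, 421.8, -325.3, 67.2) 11.638041764950458
holder top (201, 479.3, 333.9, 18.2) [478.78887975 332.47408461  75.50034769] 80.20016032677947
holder foot (181, 478.5, 334.4, 43.9)
cap knob 70 (70, 562.1, -47.1, 12.2) 93.68436887984724
```

View pics/crop.png

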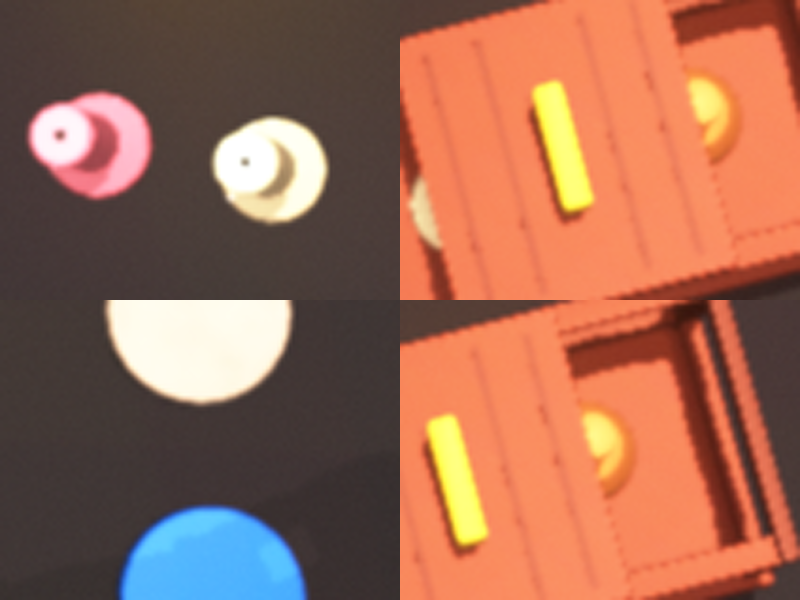

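The crop confirms the white holder (right of the pink one), the grey pad above the blue one, and the copper cap just right of the shutter edge. The kept holder is in the left bay, so the shutter must go to +y (0.158).

```bash
cat > go.py <<'E'
import sys,numpy as np
from cell import manip
from scipy.spatial.transform import Rotation as R
s=manip.read_state(); p=np.array(s["eef_pos"]); r=R.from_euler("xyz",s["eef_rot"])
print("t",s["clock"],"p",p.round(1),"rpy",np.degrees(s["eef_rot"]).round(2),"j",np.round(s["joints"],2),"F",np.round(s["wrist_force"],1),"gap",s["finger_gap"])
# args: x,y,z,yawdeg -> shift in tool axes at the target yaw, and turn needed
for a in sys.argv[1:]:
    x,y,z,yaw=map(float,a.split(",")); t=R.from_euler("xyz",[180,0,yaw],degrees=True)
    print(a,"turn",np.degrees((r.inv()*t).as_rotvec()).round(2),"shift after turn",t.inv().apply(np.array([x,y,z])-p).round(1)); p=np.array([x,y,z]); r=t
E
python3 go.py 530,35,250,14.6 530,35,250,-165.4
```

```text
t 1.4 p [ 239.1 -495.3  224.4] rpy [-180.      0.     25.77] j [-1.19  0.3   1.52 -0.    1.32 -0.07] F [ 0.5  0.7 -0. ] gap 93.77657435681365
530,35,250,14.6 turn [-0.    0.   11.17] shift after turn [ 415.2 -439.8  -25.6]
530,35,250,-165.4 turn [   0.    0. -180.] shift after turn [0. 0. 0.]
```

>>> send_rows:
  plan:
    - {"travel": [0, 0, -10], "delta_rot": [0, 0, 5.6], "fingers": -1}
    - {"travel": [0, 0, -10], "delta_rot": [0, 0, 5.6], "fingers": -1}
    - {"travel": [31, -33, -1], "delta_rot": [0, 0, 0], "fingers": -1}
    - {"travel": [32, -34, 0], "delta_rot": [0, 0, 0], "fingers": -1}
    - {"travel": [32, -34, 0], "delta_rot": [0, 0, 0], "fingers": -1}
    - {"travel": [32, -34, 0], "delta_rot": [0, 0, 0], "fingers": -1}
    - {"travel": [32, -34, 0], "delta_rot": [0, 0, 0], "fingers": -1}
    - {"travel": [32, -34, 0], "delta_rot": [0, 0, 0], "fingers": -1}
    - {"travel": [32, -34, 0], "delta_rot": [0, 0, 0], "fingers": -1}
    - {"travel": [32, -34, 0], "delta_rot": [0, 0, 0], "fingers": -1}
    - {"travel": [32, -34, 0], "delta_rot": [0, 0, 0], "fingers": -1}
    - {"travel": [32, -34, 0], "delta_rot": [0, 0, 0], "fingers": -1}
    - {"travel": [32, -34, 0], "delta_rot": [0, 0, 0], "fingers": -1}
    - {"travel": [32, -34, 0], "delta_rot": [0, 0, 0], "fingers": -1}
    - {"travel": [32, -34, 0], "delta_rot": [0, 0, 0], "fingers": -1}
    - {"travel": [0, 0, 0], "delta_rot": [0, 0, 0], "fingers": -1}

```text
clock: 3.4
eef_pos: [530.4, 38.1, 245.0]
eef_rot: [-3.141, 0.0, 0.257]
wrist_force: [0.3, -0.6, 0.8]
finger_gap: 93.9
```

```bash
python3 go.py 530,35,143,14.6
```

```text
t 3.4 p [530.4  38.1 245. ] rpy [-1.7998e+02  2.0000e-02  1.4750e+01] j [0.   0.24 1.54 0.   1.35 1.32] F [ 0.3 -0.6  0.8] gap 93.90685626431139
530,35,143,14.6 turn [-0.02  0.02  0.15] shift after turn [ -1.2   2.9 102. ]
```

>>> send_rows:
  plan:
    - {"travel": [-1, 3, 40], "delta_rot": [0, 0, 0], "fingers": -1}
    - {"travel": [0, 0, 40], "delta_rot": [0, 0, 0], "fingers": -1}
    - {"travel": [0, 0, 22], "delta_rot": [0, 0, 0], "fingers": 0}
    - {"travel": [0, 0, 0], "delta_rot": [0, 0, 0], "fingers": 1}
    - {"travel": [0, 0, 0], "delta_rot": [0, 0, 0], "fingers": 1}
    - {"travel": [0, 0, 0], "delta_rot": [0, 0, 0], "fingers": 1}
    - {"travel": [0, 0, 0], "delta_rot": [0, 0, 0], "fingers": 1}
    - {"travel": [0, 0, 0], "delta_rot": [0, 0, 0], "fingers": 1}
  grip_force: 15

```text
clock: 4.4
eef_pos: [529.7, 32.8, 143.8]
eef_rot: [3.141, -0.0, 0.254]
wrist_force: [0.6, 0.1, -0.6]
finger_gap: 37.0
```

>>> send_rows:
  plan:
    - {"travel": [0, 0, 0], "delta_rot": [0, 0, 0], "fingers": 1}
    - {"travel": [0, 0, 0], "delta_rot": [0, 0, 0], "fingers": 1}
    - {"travel": [0, 0, 0], "delta_rot": [0, 0, 0], "fingers": 1}
    - {"travel": [0, 0, 0], "delta_rot": [0, 0, 0], "fingers": 1}

```text
clock: 4.9
eef_pos: [529.6, 32.9, 143.5]
eef_rot: [-3.141, 0.0, 0.254]
wrist_force: [0.1, 2.5, 1.9]
finger_gap: 16.0
```

>>> send_rows:
  plan:
    - {"travel": [0, -10, 0], "delta_rot": [0, 0, 0], "fingers": 1}
    - {"travel": [0, -15, 0], "delta_rot": [0, 0, 0], "fingers": 1}
    - {"travel": [0, -15, 0], "delta_rot": [0, 0, 0], "fingers": 1}
    - {"travel": [0, -15, 0], "delta_rot": [0, 0, 0], "fingers": 1}
    - {"travel": [0, -8, 0], "delta_rot": [0, 0, 0], "fingers": 1}
    - {"travel": [0, -4, 0], "delta_rot": [0, 0, 0], "fingers": 1}
    - {"travel": [0, 0, 0], "delta_rot": [0, 0, 0], "fingers": 1}

```text
clock: 5.78
eef_pos: [512.4, 98.1, 143.5]
eef_rot: [-3.141, 0.001, 0.255]
wrist_force: [-5.6, 1.7, 3.6]
finger_gap: 15.9
```

>>> send_rows:
  plan:
    - {"travel": [0, -3, 0], "delta_rot": [0, 0, 0], "fingers": 1}
    - {"travel": [0, -2, 0], "delta_rot": [0, 0, 0], "fingers": 1}
    - {"travel": [0, 0, 0], "delta_rot": [0, 0, 0], "fingers": 1}

```text
clock: 6.15
eef_pos: [511.3, 102.4, 143.4]
eef_rot: [-3.141, 0.001, 0.254]
wrist_force: [-4.4, -1.5, 3.3]
finger_gap: 16.2
```

>>> send_rows:
  plan:
    - {"travel": [0, -2, 0], "delta_rot": [0, 0, 0], "fingers": 1}
    - {"travel": [0, 0, 0], "delta_rot": [0, 0, 0], "fingers": 1}

```text
clock: 6.4
eef_pos: [511.0, 103.4, 143.4]
eef_rot: [3.14, 0.001, 0.254]
wrist_force: [-3.5, -9.3, 3.3]
finger_gap: 15.8
```

>>> send_rows:
  plan:
    - {"travel": [0, -2, 0], "delta_rot": [0, 0, 0], "fingers": 1}
    - {"travel": [0, 0, 0], "delta_rot": [0, 0, 0], "fingers": 1}

```text
clock: 6.65
eef_pos: [511.1, 103.5, 143.4]
eef_rot: [3.137, 0.0, 0.253]
wrist_force: [1.1, -23.7, 1.5]
finger_gap: 15.8
```

>>> send_rows:
  plan:
    - {"travel": [0, 0, 0], "delta_rot": [0, 0, 0], "fingers": 0}
    - {"travel": [0, 0, 0], "delta_rot": [0, 0, 0], "fingers": 0}
    - {"travel": [0, 0, 0], "delta_rot": [0, 0, 0], "fingers": 0}
    - {"travel": [0, 0, -30], "delta_rot": [0, 0, 0], "fingers": 0}
    - {"travel": [0, 0, -50], "delta_rot": [0, 0, 0], "fingers": 0}
    - {"travel": [0, 0, -50], "delta_rot": [0, 0, 0], "fingers": 0}
    - {"travel": [-40, 0, 0], "delta_rot": [0, 0, 0], "fingers": 0}
    - {"travel": [-40, 0, 0], "delta_rot": [0, 0, 0], "fingers": 0}
    - {"travel": [-40, 0, 0], "delta_rot": [0, 0, 0], "fingers": 0}
    - {"travel": [0, 0, 0], "delta_rot": [0, 0, 0], "fingers": 0}

```text
clock: 7.9
eef_pos: [393.1, 76.0, 274.0]
eef_rot: [3.142, -0.002, 0.254]
wrist_force: [0.8, -0.5, -0.4]
finger_gap: 46.9
```

```bash
python3 go.py; python3 - <<'E'
from h import *
for n in("top","side"):
    c=camera(n);P=cloud(c);Z=P[...,2]
    near=lambda x,y,r:np.hypot(P[...,0]-x,P[...,1]-y)<r
    for t in("cap","grip"): print(n,t,[(round(d["confidence"],2),w(c,d["at"]).round().tolist()) for d in tip_of(t,n)[:3]])
    for lo,hi in((60,97),(84,97),(20,60)):
        s=near(560,-48,45)&(Z>lo)&(Z<hi)
        if s.sum(): print("cap",lo,circ(P,s),P[s].mean(0).round(1),np.percentile(Z[s],95))
    s=near(510,106,40)&(Z>150)&(Z<165)
    if s.sum(): print("grip",cv2.minAreaRect(P[s][:,:2].astype(np.float32)))
    cv2.imwrite(f"pics/{n}1.png",c["color"][:,:,::-1])
E
```

```text
t 7.9 p [393.1  76.  274. ] rpy [ 1.800e+02 -1.000e-01  1.457e+01] j [ 0.1  -0.08  1.83  0.    1.39  1.42] F [ 0.8 -0.5 -0.4] gap 46.86711526746783
top cap [(0.78, [563.0, -42.0, 11.0]), (0.5, [414.0, -322.0, 1.0])]
top grip [(0.66, [510.0, 102.0, 158.0])]
cap 60 (122, 562.4, -44.8, 13.3) [560.8 -44.6  87.7] 92.4599260199569
cap 84 (104, 562.2, -45.3, 13.2) [561.9 -45.   89.2] 92.4757140459811
cap 20 (450, 561.4, -44.9, 31.4) [557.5 -42.8  39.6] 51.04255104142645
grip ((511.0820617675781, 102.21810913085938), (69.29122161865234, 15.973318099975586), 14.345280647277832)
side cap [(0.73, [564.0, -43.0, 11.0])]
side grip [(0.66, [516.0, 108.0, 157.0])]
cap 60 (147, 563.8, -40.2, 14.5) [560.4 -37.   82.9] 91.07545413666067
cap 84 (85, 563.9, -39.7, 14.5) [562.2 -39.2  88.8] 91.46278407366296
cap 20 (154, 561.1, -44.9, 26.3) [556.8 -41.6  47.7] 55.86145434239467
grip ((511.8713684082031, 106.32463073730469), (70.42039489746094, 18.750125885009766), 16.221214294433594)
```

View pics/top1.png

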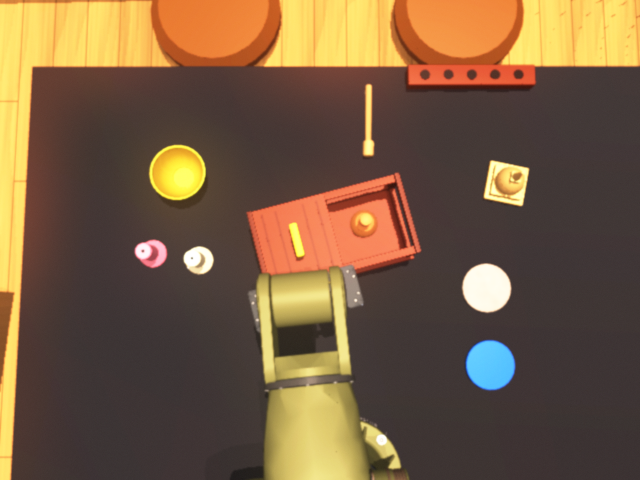

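The shutter is at the +y stop and the right bay is open, with the cap visible at (364,223). I'll go over the cap with the jaws along the rack's y.

```bash
python3 go.py 562.5,-44,250,14.6 562.5,-44,78,14.6
```

```text
t 8.2 p [394.9  76.3 273.2] rpy [-1.7999e+02  4.0000e-02  1.4580e+01] j [ 0.1  -0.08  1.83  0.    1.39  1.42] F [0.3 0.6 0.4] gap 47.01275045668308
562.5,-44,250,14.6 turn [-0.01  0.04 -0.02] shift after turn [131.9 158.7  23.2]
562.5,-44,78,14.6 turn [0. 0. 0.] shift after turn [ -0.  -0. 172.]
```

>>> send_rows:
  plan:
    - {"travel": [26, 32, 5], "delta_rot": [0, 0, 0], "fingers": 0}
    - {"travel": [26, 32, 5], "delta_rot": [0, 0, 0], "fingers": 0}
    - {"travel": [26, 32, 5], "delta_rot": [0, 0, 0], "fingers": 0}
    - {"travel": [27, 31, 5], "delta_rot": [0, 0, 0], "fingers": 0}
    - {"travel": [27, 32, 3], "delta_rot": [0, 0, 0], "fingers": 0}
    - {"travel": [0, 0, 40], "delta_rot": [0, 0, 0], "fingers": 0}
    - {"travel": [0, 0, 40], "delta_rot": [0, 0, 0], "fingers": 0}
    - {"travel": [0, 0, 0], "delta_rot": [0, 0, 0], "fingers": 0}
    - {"travel": [0, 0, 0], "delta_rot": [0, 0, 0], "fingers": 0}

```text
clock: 9.32
eef_pos: [562.9, -44.5, 171.9]
eef_rot: [3.141, -0.001, 0.254]
wrist_force: [0.0, -1.3, 0.3]
finger_gap: 47.5
```

```bash
python3 go.py 562.5,-44,78,14.6
```

```text
t 9.325 p [562.9 -44.5 171.9] rpy [ 1.7997e+02 -8.0000e-02  1.4580e+01] j [-0.14  0.38  1.54  0.    1.22  1.17] F [ 0.  -1.3  0.3] gap 47.45199393650074
562.5,-44,78,14.6 turn [ 0.03 -0.08 -0.02] shift after turn [-0.2 -0.6 93.9]
```

>>> send_rows:
  plan:
    - {"travel": [0, 0, 30], "delta_rot": [0, 0, 0], "fingers": 0}
    - {"travel": [0, 0, 30], "delta_rot": [0, 0, 0], "fingers": 0}
    - {"travel": [0, 0, 20], "delta_rot": [0, 0, 0], "fingers": 0}
    - {"travel": [0, 0, 14], "delta_rot": [0, 0, 0], "fingers": 0}
    - {"travel": [0, 0, 0], "delta_rot": [0, 0, 0], "fingers": 1}
    - {"travel": [0, 0, 0], "delta_rot": [0, 0, 0], "fingers": 1}
    - {"travel": [0, 0, 0], "delta_rot": [0, 0, 0], "fingers": 1}
    - {"travel": [0, 0, 0], "delta_rot": [0, 0, 0], "fingers": 1}
    - {"travel": [0, 0, 0], "delta_rot": [0, 0, 0], "fingers": 1}
    - {"travel": [0, 0, 0], "delta_rot": [0, 0, 0], "fingers": 1}
  grip_force: 20

```text
clock: 10.58
eef_pos: [562.6, -44.4, 77.4]
eef_rot: [3.141, -0.002, 0.254]
wrist_force: [0.1, 2.5, 6.3]
finger_gap: 25.6
```

>>> send_rows:
  plan:
    - {"travel": [0, 0, -15], "delta_rot": [0, 0, 0], "fingers": 1}
    - {"travel": [0, 0, -35], "delta_rot": [0, 0, 0], "fingers": 1}
    - {"travel": [0, 0, -35], "delta_rot": [0, 0, 0], "fingers": 1}
    - {"travel": [0, 0, -35], "delta_rot": [0, 0, 0], "fingers": 1}
    - {"travel": [0, 0, -35], "delta_rot": [0, 0, 0], "fingers": 1}
    - {"travel": [0, 0, 0], "delta_rot": [0, 0, 0], "fingers": 1}

```text
clock: 11.32
eef_pos: [562.8, -44.7, 234.2]
eef_rot: [3.14, -0.004, 0.254]
wrist_force: [-0.2, -0.5, -3.6]
finger_gap: 25.5
```

```bash
python3 go.py 416.5,-323,230,14.6 416.5,-323,78,14.6; python3 - <<'E'
from h import *
for n in("top","side"):
    c=camera(n);P=cloud(c)
    m=masks_of("pad",n)
    for d in m[:2]:
        s=d["region"]; col=c["color"][s].mean(0).round()
        q=P[s]; q=q[(q[:,2]>5)&(q[:,2]<20)]; lo,hi=np.percentile(q[:,:2],[1,99],axis=0)
        print(n,round(d["confidence"],2),col,q.mean(0).round(1),((lo+hi)/2).round(1),(hi-lo).round(1))
E
```

```text
t 11.325 p [562.8 -44.7 234.2] rpy [179.89  -0.25  14.57] j [-0.14  0.32  1.47 -0.    1.35  1.17] F [-0.2 -0.5 -3.6] gap 25.46084850713796
416.5,-323,230,14.6 turn [ 0.11 -0.25 -0.03] shift after turn [-211.7  232.4    4.2]
416.5,-323,78,14.6 turn [0. 0. 0.] shift after turn [ -0.  -0. 152.]
top 0.73 [ 89. 194. 253.] [ 240.7 -328.5   11.8] [ 241.2 -329.1] [102.3 101.3]
top 0.7 [252. 246. 230.] [ 414.  -324.9   11.7] [ 413.8 -325. ] [102.9 102.4]
side 0.86 [242. 234. 214.] [ 427.7 -306.    11.1] [ 424.4 -313.5] [83.6 91.6]
side 0.32 [227. 193. 112.] [810.2 -50.7  13.3] [809.  -50.8] [168.9  19.5]
```

>>> send_rows:
  plan:
    - {"travel": [-17, 19, 0], "delta_rot": [0, 0, 0], "fingers": 1}
    - {"travel": [-28, 30, 0], "delta_rot": [0, 0, 0], "fingers": 1}
    - {"travel": [-28, 30, 0], "delta_rot": [0, 0, 0], "fingers": 1}
    - {"travel": [-28, 30, 0], "delta_rot": [0, 0, 0], "fingers": 1}
    - {"travel": [-28, 30, 0], "delta_rot": [0, 0, 0], "fingers": 1}
    - {"travel": [-28, 30, 0], "delta_rot": [0, 0, 0], "fingers": 1}
    - {"travel": [-28, 30, 20], "delta_rot": [0, 0, 0], "fingers": 1}
    - {"travel": [-20, 23, 30], "delta_rot": [0, 0, 0], "fingers": 1}
    - {"travel": [-9, 11, 30], "delta_rot": [0, 0, 0], "fingers": 1}
    - {"travel": [0, 0, 30], "delta_rot": [0, 0, 0], "fingers": 1}
    - {"travel": [0, 0, 0], "delta_rot": [0, 0, 0], "fingers": 1}
    - {"travel": [0, 0, 0], "delta_rot": [0, 0, 0], "fingers": 1}

```text
clock: 13.02
eef_pos: [413.9, -323.9, 122.2]
eef_rot: [3.141, -0.0, 0.255]
wrist_force: [0.5, -1.2, -3.5]
finger_gap: 25.6
```

```bash
python3 go.py 414.5,-323.5,78,14.6; python3 - <<'E'
from h import *
c=camera("side"); u,v=px(c,[414,-323,50]); I=c["color"][:,:,::-1][max(0,v-75):v+75,u-100:u+100]
cv2.imwrite("pics/cap2.png",cv2.resize(I,None,fx=3,fy=3))
E
```

```text
t 13.025 p [ 413.9 -323.9  122.2] rpy [ 1.7998e+02 -2.0000e-02  1.4590e+01] j [-0.73  0.36  1.7   0.    1.08  0.58] F [ 0.5 -1.2 -3.5] gap 25.564213537482196
414.5,-323.5,78,14.6 turn [ 0.02 -0.02 -0.01] shift after turn [ 0.7 -0.3 44.2]
```

View pics/cap2.png

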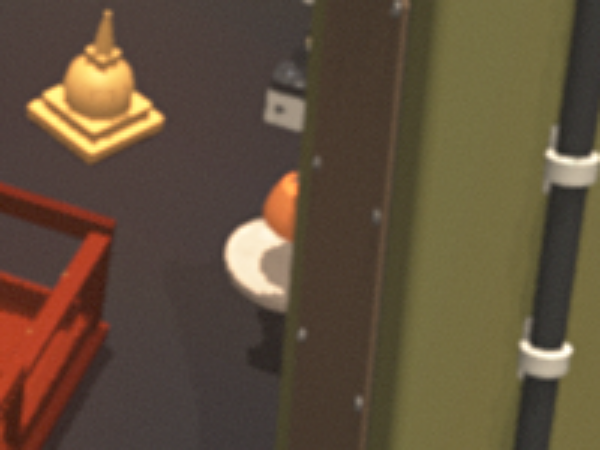

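The cap is held upright above the grey pad. Most of the pad is hidden by the arm, with the cap's visible left part near (285,210) in the crop. I'll lower it gently.

>>> send_rows:
  plan:
    - {"travel": [0, 0, 20], "delta_rot": [0, 0, 0], "fingers": 1}
    - {"travel": [0, 0, 14], "delta_rot": [0, 0, 0], "fingers": 1}
    - {"travel": [0, 0, 6], "delta_rot": [0, 0, 0], "fingers": 1}
    - {"travel": [0, 0, 2], "delta_rot": [0, 0, 0], "fingers": 1}
    - {"travel": [0, 0, 1], "delta_rot": [0, 0, 0], "fingers": 1}
    - {"travel": [0, 0, 1], "delta_rot": [0, 0, 0], "fingers": 1}
    - {"travel": [0, 0, 0], "delta_rot": [0, 0, 0], "fingers": 1}

```text
clock: 13.95
eef_pos: [413.7, -323.9, 77.6]
eef_rot: [3.141, -0.0, 0.254]
wrist_force: [-0.4, -0.4, -3.4]
finger_gap: 25.0
```

>>> send_rows:
  plan:
    - {"travel": [0, 0, 1], "delta_rot": [0, 0, 0], "fingers": 1}
    - {"travel": [0, 0, 0], "delta_rot": [0, 0, 0], "fingers": 1}

```text
clock: 14.2
eef_pos: [413.9, -323.9, 77.5]
eef_rot: [3.141, -0.001, 0.254]
wrist_force: [-3.2, 3.8, 8.5]
finger_gap: 25.1
```

>>> send_rows:
  plan:
    - {"travel": [0, 0, 0], "delta_rot": [0, 0, 0], "fingers": 0}
    - {"travel": [0, 0, 0], "delta_rot": [0, 0, 0], "fingers": 0}
    - {"travel": [0, 0, 0], "delta_rot": [0, 0, 0], "fingers": 0}
    - {"travel": [0, 0, 0], "delta_rot": [0, 0, 0], "fingers": 0}
    - {"travel": [0, 0, -20], "delta_rot": [0, 0, 0], "fingers": 0}
    - {"travel": [0, 0, -40], "delta_rot": [0, 0, 0], "fingers": 0}
    - {"travel": [0, 0, -50], "delta_rot": [0, 0, 0], "fingers": 0}
    - {"travel": [0, 0, -50], "delta_rot": [0, 0, 0], "fingers": 0}
    - {"travel": [0, -40, 0], "delta_rot": [0, 0, 0], "fingers": 0}
    - {"travel": [0, -40, 0], "delta_rot": [0, 0, 0], "fingers": 0}
    - {"travel": [0, -40, 0], "delta_rot": [0, 0, 0], "fingers": 0}
    - {"travel": [0, -40, 0], "delta_rot": [0, 0, 0], "fingers": 0}
    - {"travel": [0, -40, 0], "delta_rot": [0, 0, 0], "fingers": 0}
    - {"travel": [0, -40, 0], "delta_rot": [0, 0, 0], "fingers": 0}
    - {"travel": [0, 0, 0], "delta_rot": [0, 0, 0], "fingers": 0}

```text
clock: 16.08
eef_pos: [352.9, -90.1, 236.7]
eef_rot: [3.141, -0.001, 0.257]
wrist_force: [-0.3, 0.2, 0.0]
finger_gap: 47.2
```

```bash
python3 go.py 479.5,335.5,200,14.6; python3 - <<'E'
from h import *
for n in("top","side"):
    c=camera(n);P=cloud(c);Z=P[...,2]
    near=lambda x,y,r:np.hypot(P[...,0]-x,P[...,1]-y)<r
    print(n,[(round(d["confidence"],2),w(c,d["at"]).round().tolist()) for d in tip_of("cap",n)[:3]])
    s=near(414,-324,45)&(Z>72)&(Z<97); print("knob",circ(P,s) if s.sum() else 0,np.percentile(Z[s],95) if s.sum() else 0)
    s=near(414,-324,45)&(Z>22)&(Z<60); print("bell",circ(P,s) if s.sum() else 0)
E
```

```text
t 16.075 p [352.9 -90.1 236.7] rpy [ 1.7997e+02 -5.0000e-02  1.4720e+01] j [-0.35 -0.14  1.97  0.    1.31  0.96] F [-0.3  0.2  0. ] gap 47.22636634687124
479.5,335.5,200,14.6 turn [ 0.03 -0.05  0.12] shift after turn [ 229.8 -380.    36.7]
top []
knob (137, 413.7, -323.9, 13.6) 92.2982972150718
bell (445, 413.3, -323.2, 31.3)
side [(0.72, [416.0, -320.0, 12.0])]
knob (110, 413.7, -318.8, 15.1) 91.04865364122693
bell (386, 414.0, -315.5, 29.9)
```

>>> send_rows:
  plan:
    - {"travel": [14, -24, 0], "delta_rot": [0, 0, 0], "fingers": -0.3}
    - {"travel": [22, -36, 0], "delta_rot": [0, 0, 0], "fingers": -0.3}
    - {"travel": [22, -36, 0], "delta_rot": [0, 0, 0], "fingers": -0.3}
    - {"travel": [22, -36, 0], "delta_rot": [0, 0, 0], "fingers": -0.3}
    - {"travel": [22, -36, 0], "delta_rot": [0, 0, 0], "fingers": -0.3}
    - {"travel": [22, -36, 0], "delta_rot": [0, 0, 0], "fingers": -0.3}
    - {"travel": [22, -36, 0], "delta_rot": [0, 0, 0], "fingers": -0.3}
    - {"travel": [22, -36, 0], "delta_rot": [0, 0, 0], "fingers": -0.3}
    - {"travel": [22, -36, 0], "delta_rot": [0, 0, 0], "fingers": -0.3}
    - {"travel": [22, -36, 16], "delta_rot": [0, 0, 0], "fingers": -0.3}
    - {"travel": [18, -31, 30], "delta_rot": [0, 0, 0], "fingers": -0.3}
    - {"travel": [0, 0, 40], "delta_rot": [0, 0, 0], "fingers": -0.3}
    - {"travel": [0, 0, 0], "delta_rot": [0, 0, 0], "fingers": -0.3}
    - {"travel": [0, 0, 0], "delta_rot": [0, 0, 0], "fingers": -0.3}

```text
clock: 18.02
eef_pos: [481.4, 332.7, 151.9]
eef_rot: [-3.141, -0.001, 0.253]
wrist_force: [-0.3, 0.2, 0.3]
finger_gap: 61.2
```

```bash
python3 go.py 479.5,334.5,52,14.6; python3 - <<'E'
from h import *
c=camera("side"); u,v=px(c,[479,335,90]); I=c["color"][:,:,::-1][v-90:v+90,max(0,u-120):u+120]
cv2.imwrite("pics/h3.png",cv2.resize(I,None,fx=3,fy=3))
E
```

```text
t 18.025 p [481.4 332.7 151.9] rpy [-1.7998e+02 -8.0000e-02  1.4510e+01] j [ 0.54  0.44  1.5  -0.    1.2   1.86] F [-0.3  0.2  0.3] gap 61.23198376019296
479.5,334.5,52,14.6 turn [-0.02 -0.08 -0.09] shift after turn [-1.4 -2.2 99.9]
```

View pics/h3.png

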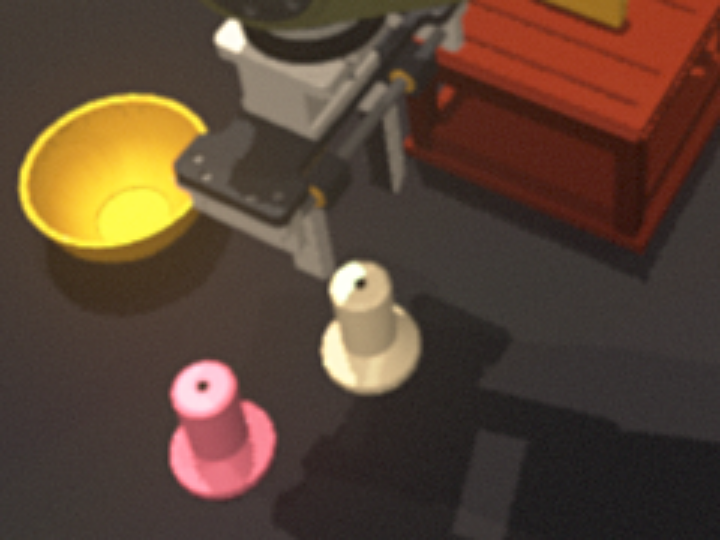

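The fingers stand over the white holder (363,320 in the crop), with the pink one at (215,430) clear of them. Next I go down and grasp.

>>> send_rows:
  plan:
    - {"travel": [-1, -2, 25], "delta_rot": [0, 0, 0], "fingers": -0.3}
    - {"travel": [0, 0, 30], "delta_rot": [0, 0, 0], "fingers": -0.3}
    - {"travel": [0, 0, 30], "delta_rot": [0, 0, 0], "fingers": -0.3}
    - {"travel": [0, 0, 15], "delta_rot": [0, 0, 0], "fingers": -0.3}
    - {"travel": [0, 0, 0], "delta_rot": [0, 0, 0], "fingers": 1}
    - {"travel": [0, 0, 0], "delta_rot": [0, 0, 0], "fingers": 1}
    - {"travel": [0, 0, 0], "delta_rot": [0, 0, 0], "fingers": 1}
    - {"travel": [0, 0, 0], "delta_rot": [0, 0, 0], "fingers": 1}
    - {"travel": [0, 0, 0], "delta_rot": [0, 0, 0], "fingers": 1}
    - {"travel": [0, 0, 0], "delta_rot": [0, 0, 0], "fingers": 1}

```text
clock: 19.32
eef_pos: [479.6, 335.2, 51.7]
eef_rot: [-3.141, -0.002, 0.254]
wrist_force: [-0.7, 0.4, 7.1]
finger_gap: 35.2
```

>>> send_rows:
  plan:
    - {"travel": [0, 0, -15], "delta_rot": [0, 0, 0], "fingers": 1}
    - {"travel": [0, 0, -40], "delta_rot": [0, 0, 0], "fingers": 1}
    - {"travel": [0, 0, -45], "delta_rot": [0, 0, 0], "fingers": 1}
    - {"travel": [0, 0, -45], "delta_rot": [0, 0, 0], "fingers": 1}
    - {"travel": [0, 0, -45], "delta_rot": [0, 0, 0], "fingers": 1}
    - {"travel": [0, 0, 0], "delta_rot": [0, 0, 0], "fingers": 1}

```text
clock: 20.08
eef_pos: [479.7, 335.2, 244.8]
eef_rot: [-3.14, -0.006, 0.254]
wrist_force: [-0.1, 1.7, -4.1]
finger_gap: 35.5
```

>>> send_rows:
  plan:
    - {"travel": [-2, 20, 0], "delta_rot": [0, 0, 0], "fingers": 1}
    - {"travel": [-2, 36, 0], "delta_rot": [0, 0, 0], "fingers": 1}
    - {"travel": [-3, 36, 0], "delta_rot": [0, 0, 0], "fingers": 1}
    - {"travel": [-3, 36, 0], "delta_rot": [0, 0, 0], "fingers": 1}
    - {"travel": [-3, 36, 0], "delta_rot": [0, 0, 0], "fingers": 1}
    - {"travel": [-3, 36, 0], "delta_rot": [0, 0, 0], "fingers": 1}
    - {"travel": [-3, 36, 0], "delta_rot": [0, 0, 0], "fingers": 1}
    - {"travel": [-3, 36, 0], "delta_rot": [0, 0, 0], "fingers": 1}
    - {"travel": [-3, 36, 0], "delta_rot": [0, 0, 0], "fingers": 1}
    - {"travel": [-2, 36, 0], "delta_rot": [0, 0, 0], "fingers": 1}
    - {"travel": [-1, 30, 0], "delta_rot": [0, 0, 0], "fingers": 1}
    - {"travel": [0, 16, 0], "delta_rot": [0, 0, 0], "fingers": 1}
    - {"travel": [0, 0, 0], "delta_rot": [0, 0, 0], "fingers": 1}
    - {"travel": [0, 0, 0], "delta_rot": [0, 0, 0], "fingers": 1}

```text
clock: 21.82
eef_pos: [549.7, -49.0, 240.2]
eef_rot: [-3.141, 0.0, 0.255]
wrist_force: [0.1, 0.2, -2.6]
finger_gap: 35.9
```

```bash
python3 go.py 551,-49.5,64.2,14.6; python3 - <<'E'
from h import *
c=camera("side"); u,v=px(c,[530,0,150]); I=c["color"][:,:,::-1][v-100:v+100,max(0,u-130):u+130]
cv2.imwrite("pics/h4.png",cv2.resize(I,None,fx=3,fy=3))
E
```

```text
t 21.825 p [549.7 -49.  240.2] rpy [-1.7998e+02  3.0000e-02  1.4600e+01] j [-0.16  0.29  1.49  0.    1.36  1.16] F [ 0.1  0.2 -2.6] gap 35.9064936047223
551,-49.5,64.2,14.6 turn [-0.02  0.03  0.  ] shift after turn [  1.1   0.8 176. ]
```

View pics/h4.png

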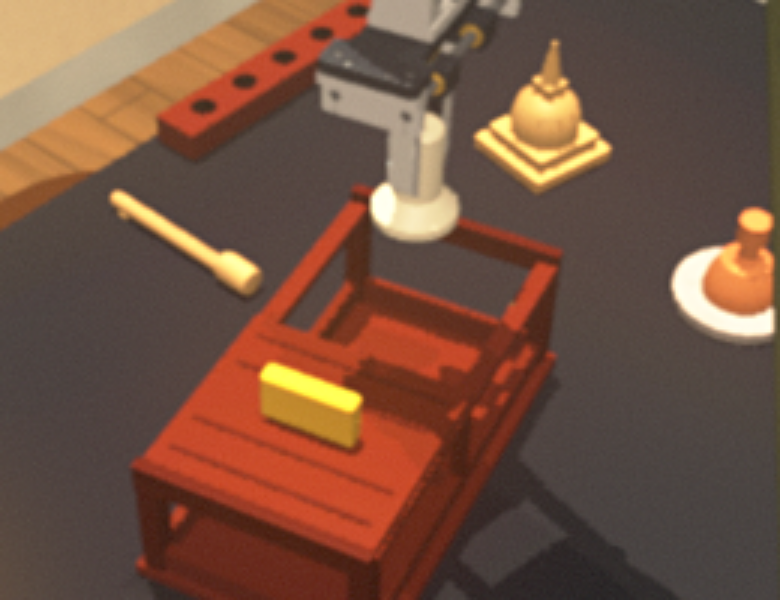

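The holder is upright over the open right bay (415,190 in the crop), the cap stands on the pad at (745,270), and the shutter is at the +y stop. Next I lower the holder.

>>> send_rows:
  plan:
    - {"travel": [1, 1, 30], "delta_rot": [0, 0, 0], "fingers": 1}
    - {"travel": [0, 0, 40], "delta_rot": [0, 0, 0], "fingers": 1}
    - {"travel": [0, 0, 40], "delta_rot": [0, 0, 0], "fingers": 1}
    - {"travel": [0, 0, 30], "delta_rot": [0, 0, 0], "fingers": 1}
    - {"travel": [0, 0, 20], "delta_rot": [0, 0, 0], "fingers": 1}
    - {"travel": [0, 0, 8], "delta_rot": [0, 0, 0], "fingers": 1}
    - {"travel": [0, 0, 4], "delta_rot": [0, 0, 0], "fingers": 1}
    - {"travel": [0, 0, 1], "delta_rot": [0, 0, 0], "fingers": 1}
    - {"travel": [0, 0, 1], "delta_rot": [0, 0, 0], "fingers": 1}
    - {"travel": [0, 0, 0], "delta_rot": [0, 0, 0], "fingers": 1}

```text
clock: 23.12
eef_pos: [551.4, -50.5, 66.8]
eef_rot: [3.141, -0.001, 0.254]
wrist_force: [-0.1, 0.2, -2.9]
finger_gap: 35.6
```

>>> send_rows:
  plan:
    - {"travel": [0, 0, 1], "delta_rot": [0, 0, 0], "fingers": 1}
    - {"travel": [0, 0, 1], "delta_rot": [0, 0, 0], "fingers": 1}
    - {"travel": [0, 0, 0], "delta_rot": [0, 0, 0], "fingers": 1}

```text
clock: 23.5
eef_pos: [551.2, -50.5, 64.4]
eef_rot: [-3.142, 0.0, 0.254]
wrist_force: [0.7, -0.5, -3.0]
finger_gap: 35.7
```

>>> send_rows:
  plan:
    - {"travel": [0, 0, 1], "delta_rot": [0, 0, 0], "fingers": 1}
    - {"travel": [0, 0, 0], "delta_rot": [0, 0, 0], "fingers": 1}

```text
clock: 23.75
eef_pos: [551.3, -50.5, 63.8]
eef_rot: [3.141, -0.0, 0.254]
wrist_force: [-1.7, -0.3, 3.9]
finger_gap: 35.9
```

>>> send_rows:
  plan:
    - {"travel": [0, 0, 0], "delta_rot": [0, 0, 0], "fingers": -0.3}
    - {"travel": [0, 0, 0], "delta_rot": [0, 0, 0], "fingers": -0.3}
    - {"travel": [0, 0, 0], "delta_rot": [0, 0, 0], "fingers": -0.3}
    - {"travel": [0, 0, 0], "delta_rot": [0, 0, 0], "fingers": -0.3}
    - {"travel": [0, 0, -20], "delta_rot": [0, 0, 0], "fingers": -0.3}
    - {"travel": [0, 0, -40], "delta_rot": [0, 0, 0], "fingers": -0.3}
    - {"travel": [0, 0, -40], "delta_rot": [0, 0, 0], "fingers": -0.3}
    - {"travel": [0, 0, -40], "delta_rot": [0, 0, 0], "fingers": -0.3}
    - {"travel": [0, 0, -30], "delta_rot": [0, 0, 0], "fingers": -0.3}
    - {"travel": [0, -30, 0], "delta_rot": [0, 0, 0], "fingers": 0}
    - {"travel": [0, -36, 0], "delta_rot": [0, 0, 0], "fingers": 0}
    - {"travel": [0, -36, 0], "delta_rot": [0, 0, 0], "fingers": 0}
    - {"travel": [0, -36, 0], "delta_rot": [0, 0, 0], "fingers": 0}
    - {"travel": [0, -21, 0], "delta_rot": [0, 0, 0], "fingers": 0}
    - {"travel": [0, 0, 0], "delta_rot": [0, 0, 0], "fingers": 0}
    - {"travel": [0, 0, 0], "delta_rot": [0, 0, 0], "fingers": 0}

```text
clock: 25.75
eef_pos: [511.4, 102.9, 233.4]
eef_rot: [3.141, -0.0, 0.254]
wrist_force: [0.1, 0.2, 0.4]
finger_gap: 47.3
```

```bash
python3 go.py 511,103.5,143,14.6; python3 - <<'E'
from h import *
for n in("top","side"):
    c=camera(n);P=cloud(c);Z=P[...,2]
    near=lambda x,y,r:np.hypot(P[...,0]-x,P[...,1]-y)<r
    print(n,[(round(d["confidence"],2),w(c,d["at"]).round().tolist()) for d in tip_of("holder",n)[:4]])
    s=near(551,-50,40)&(Z>84)&(Z<98); print("htop",circ(P,s) if s.sum() else 0,np.percentile(Z[s],95) if s.sum() else 0)
    s=near(551,-50,40)&(Z>15)&(Z<24); print("hfoot",circ(P,s) if s.sum() else 0)
E
```

```text
t 25.75 p [511.4 102.9 233.4] rpy [179.99  -0.    14.56] j [ 0.13  0.23  1.59 -0.    1.32  1.45] F [0.1 0.2 0.4] gap 47.322809681434876
511,103.5,143,14.6 turn [ 0.01 -0.   -0.04] shift after turn [-0.2 -0.7 90.4]
top [(0.65, [493.0, 442.0, -1.0]), (0.59, [548.0, -48.0, 10.0])]
htop (201, 550.8, -51.3, 18.0) 92.86803610455422
hfoot (173, 548.8, -49.5, 38.3)
side [(0.7, [495.0, 444.0, 2.0]), (0.53, [553.0, -54.0, 14.0]), (0.38, [554.0, -49.0, 12.0])]
htop (145, 550.7, -45.8, 18.8) 91.55972483632578
hfoot (13, 551.0, -62.5, 31.0)
```

>>> send_rows:
  plan:
    - {"travel": [0, -1, 30], "delta_rot": [0, 0, 0], "fingers": 0}
    - {"travel": [0, 0, 40], "delta_rot": [0, 0, 0], "fingers": 0}
    - {"travel": [0, 0, 20], "delta_rot": [0, 0, 0], "fingers": 0}
    - {"travel": [0, 0, 0], "delta_rot": [0, 0, 0], "fingers": 1}
    - {"travel": [0, 0, 0], "delta_rot": [0, 0, 0], "fingers": 1}
    - {"travel": [0, 0, 0], "delta_rot": [0, 0, 0], "fingers": 1}
    - {"travel": [0, 0, 0], "delta_rot": [0, 0, 0], "fingers": 1}
    - {"travel": [0, 0, 0], "delta_rot": [0, 0, 0], "fingers": 1}
    - {"travel": [0, 0, 0], "delta_rot": [0, 0, 0], "fingers": 1}
    - {"travel": [0, 0, 0], "delta_rot": [0, 0, 0], "fingers": 1}
  grip_force: 15

```text
clock: 27.2
eef_pos: [511.6, 103.6, 144.4]
eef_rot: [3.14, -0.002, 0.254]
wrist_force: [2.0, -7.2, 1.9]
finger_gap: 16.0
```

>>> send_rows:
  plan:
    - {"travel": [0, 8, 0], "delta_rot": [0, 0, 0], "fingers": 1}
    - {"travel": [0, 15, 0], "delta_rot": [0, 0, 0], "fingers": 1}
    - {"travel": [0, 20, 0], "delta_rot": [0, 0, 0], "fingers": 1}
    - {"travel": [0, 20, 0], "delta_rot": [0, 0, 0], "fingers": 1}
    - {"travel": [0, 20, 0], "delta_rot": [0, 0, 0], "fingers": 1}
    - {"travel": [0, 20, 0], "delta_rot": [0, 0, 0], "fingers": 1}
    - {"travel": [0, 20, 0], "delta_rot": [0, 0, 0], "fingers": 1}
    - {"travel": [0, 15, 0], "delta_rot": [0, 0, 0], "fingers": 1}
    - {"travel": [0, 8, 0], "delta_rot": [0, 0, 0], "fingers": 1}
    - {"travel": [0, 4, 0], "delta_rot": [0, 0, 0], "fingers": 1}
    - {"travel": [0, 3, 0], "delta_rot": [0, 0, 0], "fingers": 1}
    - {"travel": [0, 2, 0], "delta_rot": [0, 0, 0], "fingers": 1}
    - {"travel": [0, 0, 0], "delta_rot": [0, 0, 0], "fingers": 1}

```text
clock: 28.82
eef_pos: [551.0, -46.0, 144.4]
eef_rot: [3.141, -0.003, 0.254]
wrist_force: [5.2, 1.1, 5.2]
finger_gap: 16.0
```

Moved 154.7 mm of 158, so I push on in small steps until the stop.

>>> send_rows:
  plan:
    - {"travel": [0, 2, 0], "delta_rot": [0, 0, 0], "fingers": 1}
    - {"travel": [0, 1.5, 0], "delta_rot": [0, 0, 0], "fingers": 1}
    - {"travel": [0, 0, 0], "delta_rot": [0, 0, 0], "fingers": 1}

```text
clock: 29.2
eef_pos: [551.9, -49.3, 144.4]
eef_rot: [3.141, -0.003, 0.254]
wrist_force: [5.7, 3.0, 5.1]
finger_gap: 16.2
```

>>> send_rows:
  plan:
    - {"travel": [0, 1, 0], "delta_rot": [0, 0, 0], "fingers": 1}
    - {"travel": [0, 0, 0], "delta_rot": [0, 0, 0], "fingers": 1}

```text
clock: 29.45
eef_pos: [551.9, -49.4, 144.4]
eef_rot: [-3.141, -0.003, 0.255]
wrist_force: [2.7, 10.1, 5.7]
finger_gap: 15.7
```

At the stop (158 mm moved, force rising). I release, rise and check.

>>> send_rows:
  plan:
    - {"travel": [0, 0, 0], "delta_rot": [0, 0, 0], "fingers": 0}
    - {"travel": [0, 0, 0], "delta_rot": [0, 0, 0], "fingers": 0}
    - {"travel": [0, 0, 0], "delta_rot": [0, 0, 0], "fingers": 0}
    - {"travel": [0, 0, -20], "delta_rot": [0, 0, 0], "fingers": 0}
    - {"travel": [0, 0, -40], "delta_rot": [0, 0, 0], "fingers": 0}
    - {"travel": [0, 0, -40], "delta_rot": [0, 0, 0], "fingers": 0}
    - {"travel": [-30, 0, 0], "delta_rot": [0, 0, 0], "fingers": 0}
    - {"travel": [-40, 0, 0], "delta_rot": [0, 0, 0], "fingers": 0}
    - {"travel": [-40, 0, 0], "delta_rot": [0, 0, 0], "fingers": 0}
    - {"travel": [-40, 0, 0], "delta_rot": [0, 0, 0], "fingers": 0}
    - {"travel": [0, 0, 0], "delta_rot": [0, 0, 0], "fingers": 0}
    - {"travel": [0, 0, 0], "delta_rot": [0, 0, 0], "fingers": 0}

```text
clock: 30.95
eef_pos: [406.4, -87.8, 243.7]
eef_rot: [3.141, -0.001, 0.254]
wrist_force: [-0.7, 0.1, 0.2]
finger_gap: 46.9
```

```bash
python3 go.py; python3 - <<'E'
from h import *
c=camera("top");P=cloud(c);Z=P[...,2]
near=lambda x,y,r:np.hypot(P[...,0]-x,P[...,1]-y)<r
s=near(551,-50,60)&(Z>148)&(Z<165)
if s.sum(): print("grip",cv2.minAreaRect(P[s][:,:2].astype(np.float32)))
s=near(510,105,40)&(Z>84)&(Z<98); print("kept top",circ(P,s) if s.sum() else 0,np.percentile(Z[s],95))
s=near(414,-324,45)&(Z>72)&(Z<97); print("knob",circ(P,s) if s.sum() else 0)
for t in("bowl","stupa","striker"): print(t,[w(c,d["at"]).round().tolist() for d in tip_of(t,"top")[:1]])
c2=camera("side"); cv2.imwrite("pics/end.png",c2["color"][:,:,::-1])
E
```

```text
t 30.95 p [406.4 -87.8 243.7] rpy [ 1.7998e+02 -3.0000e-02  1.4560e+01] j [-0.3  -0.02  1.84  0.    1.32  1.02] F [-0.7  0.1  0.2] gap 46.92564379599058
grip ((551.5239868164062, -50.400691986083984), (70.15125274658203, 16.1185359954834), 14.954557418823242)
kept top (207, 510.2, 93.7, 17.8) 93.20247677462196
knob (136, 413.8, -323.7, 13.7)
bowl [[672.0, 375.0, -1.0]]
stupa [[657.0, -377.0, -1.0]]
striker [[813.0, -58.0, -1.0]]
```

View pics/end.png

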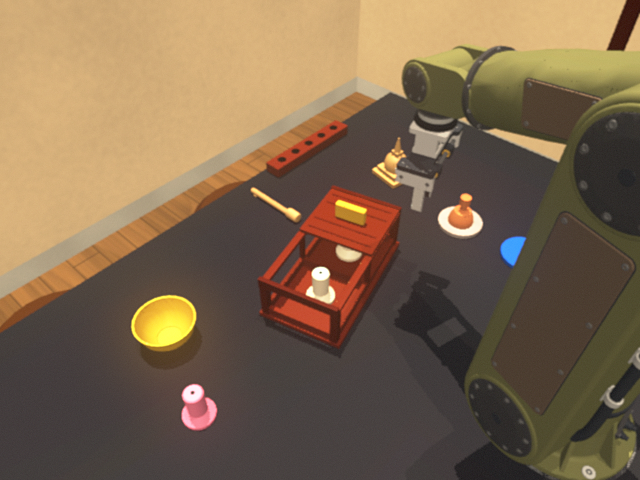

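The final picture shows the shutter at the far stop, with its grip at (350,212). The placed holder stands under it at (348,252), the kept holder is unmoved at (320,285), and the cap is on the grey pad at (461,214).

```bash
python3 -c "
from cell import manip
print(manip.sign_off())"
```

```text
the job is handed in; nothing more can be done
None
```

The job is done and handed in at about 31 s of the 69 s limit; the hand-in gave no verdict.

I slid the shutter to the +y end stop and stood the cap on the grey pad. Then I stood the white holder in the right bay and slid the shutter back over it to the -y stop.

- **Shutter:** it travelled about 158 mm between the stops, by both the arm and the top camera. The force rose against the stop each time.
- **Cap:** it stands upright about 1–2 mm from the pad's centre by the top camera. The side camera differs from the top camera by about 3–8 mm along y, here and on most points, but the cap is well within the 23 mm limit by the side camera too.
- **Placed holder:** before the shutter closed over it, it stood upright within 2 mm of the bay's centre by the top camera. Its foot is still visible under the shutter at the end.
- **Other things:** the kept holder looks unmoved. The bowl, stupa and striker are within about 6 mm of where they were first seen, about what the networks' error would explain.
- **Network misses:** the top camera once failed to find the cap on the pad, so I used the depth points there instead.

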